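# Set a treadmill speed sensor's air gap with a feeler

### The arm

A 7-joint arm with a two-finger parallel gripper is mounted at the origin on the work surface. World frame = base frame: x ahead of the robot, y to its left, z up, the work surface at z = 0. Lengths are in m, angles in rad, forces in N, time in s.
With the tool pointing down it reaches from about 0.4 to 0.9 m from the base axis. Payload 5.5 kg.
Tool frame: the origin (TCP) lies midway between the tips of the shut fingers; the grasp point (between the pads) lies 19 mm behind it (manip.grip_depth is the distance from the TCP to the grasp point, in m); z points along the fingers, y is the line along which they close (so a half turn about z gives the same grasp; the last joint's range is limited). The gripper opens to 92 mm and grips with 3 to 60 N. Pads are 19 mm wide; open, the fingers measure 130 mm over their backs; the gripper's body (75 mm by 190 mm) begins 47 mm behind the grasp point.
Start: joints at [-1.006, 0.501, -0.427, 1.55, 0.221, 1.138, -0.21], TCP at [0.193, 0.621, 0.227] pointing down, gripper open.
Joint ranges: [-2.88, 2.88], [-0.31, 2.03], [-1.54, 1.56], [0.2, 2.42], [-1.41, 4.55], [0.19, 2.02], [-2.57, 2.57]. Speed limits (rad/s): [2.57, 2.57, 3.14, 3.14, 3.14, 3.14, 3.14].

### API

Orientations are given as a unit quaternion [x, y, z, w].
In Python, from bench import manip, effector, viewer gives the robot as it stands. Calls block until the motion is done:
- manip.move_pose(position, orientation): joint-space move of the TCP to a pose.
- manip.servo_line(position, ori=None, vel=0.15): straight line of the TCP; ori=None keeps the orientation; vel is the mean speed in m/s.
- manip.movej(angles): joint-space move.
- effector.open_jaws() and effector.close(f_grip=None): open the fingers fully, or close them until they stop; f_grip is the grip in N (None keeps the last).
- manip.sleep(seconds).
- manip.solve_ik(position, orientation): joint angles nearest the present ones, or None.
- viewer.get_image(name): name is "side" or "top" or "wrist"; returns the picture (420x560x3 uint8, red, green, blue); there is no depth.
- viewer.get_calibration(name): a dict with "vfov" (degrees; the focal length in pixels is half the picture's height over the tangent of half this angle, whatever the lens; pixels are square), "cx", "cy" (the principal point, pixels), "eye" and "attitude" of the camera in the world. Camera axes: x right, y down, z forward; pixel columns grow to the right and rows downward; lengths in m; the calibration is good to about 2 mm. A picture is of the moment at which its call begins: read the wrist's pose just before it. get_calibration takes no time and is no camera call; for the wrist camera it gives the pose at the moment of the call.
A pose or a line that the arm cannot do raises manip.PlanningError and nothing moves.
- manip.hand_in(): hands the job in; it is judged then, once.
Readings, each from a call of its own:
- manip.current_clock(): time.
- manip.current_q(): joint angles.
- manip.current_joint_velocities(): joint speeds.
- manip.current_tau(): joint torques, N m.
- manip.current_tool_pos(): TCP position.
- manip.current_tcp_rot(): TCP orientation.
- manip.current_force(): force on the tool from outside, world axes, zero at the start.
- manip.current_wrist_torque(): the same for the moment, N m.
- manip.current_finger_gap(): finger opening in m.
- manip.current_gripper_force(): force on a finger pad.
Only numpy, scipy, OpenCV 4.12 (cv2) and the standard library are available. Lean on these libraries where they do the work, as an engineer would, in place of code of your own. Each camera call takes 0.05 s, during which the arm holds its last target. There are 200 camera calls.

### The job

Set the air gap of the treadmill's speed sensor with the 3 mm feeler: take the red-handled feeler from its rack, slide its blade down between the sensor and the pulley until its handle rests on the sensor, and let go; then push the sensor bracket in by its tab, gently, until the blade is nipped. Take the handle again and draw the blade up about 10 mm between the faces to feel that it moves with a light drag (if it is loose, close the gap a little more and try again), slide it back fully home and leave it standing nipped in the gap for the clamp screw to be tightened. Never crush the sensor, and leave the other feelers and the things lying about alone.

Things in the scene. Friction and masses are not known exactly. Their poses are not given: they have to be found in the camera images.
- unit: fixed treadmill drive tray (motor, roller, pulley and speed sensor; belt off): dark steel, 340 x 630 mm, floor 4 mm thick, lips 18 mm high. In its frame it spans x -100 to +240, y -150 to +480 mm. Origin on the bench under the nominal pulley face. The motor (x 100 to 200, y 0 to 240 mm) is 110 mm high
- pulley (a point): nominal middle of the pulley's flat outer face, which looks to the tray's -y, towards the sensor. Black pulley, 90 mm across, 24 mm wide, axle along y and 55 mm above the bench, so its top is 100 mm up. Roller and pulley really sit up to 4.5 mm further in or out along y than this point shows, unmeasured; they do not give
- sensor: yellow speed sensor, 24 (x) x 14 (y) x 28 (z) mm, top 100 mm above the bench. Origin: middle of the upper edge of its sensing face; axes as the tray's: +y points across the gap to the pulley. The gap starts 5 to 16 mm wide. The sensor sits on a spring leaf and gives back to -y 1 mm per 8 N, at most 4 mm; a nip over 8 N crushes it
- tab (a point): middle of the upper edge of the outer (-y) face of the sensor bracket's push tab: grey upright sheet steel, 34 mm wide (x), 4 mm thick, upper edge 64 mm above the bench, outer face 90 mm from the sensing face. Axes as the tray's. Pushed to +y, the bracket slides along the tray's y towards the pulley
- bracket: the grey sheet-steel sensor bracket: foot 34 mm wide on the tray floor with an upright at each end, sensor leaf and push tab. Origin: on the tray floor under the sensing face; axes as the tray's. Its clamp screw is half tight: sliding the bracket takes about 7 N, and the bracket stays where it is left. The bracket can slide 18 mm from its outermost place
- gauge3: 3 mm feeler, the one to use: red handle 24 (x) x 30 (y) mm, 36 mm tall; steel blade 16 mm wide (x), 3 mm thick (y), 26 mm out of the handle's underside. About 45 g. Origin: middle of the blade's lower end, z up; the handle spans z = 26 to 62 mm. Stands upright in one of the rack's slots, handle resting on the rack's top. A good fit nips it with 3 to 6 N
- gauge2: 2 mm feeler with a blue handle, otherwise the same, in another slot; leave alone
- gauge5: 5 mm feeler with a yellow handle, otherwise the same, in another slot; leave alone
- rack: fixed wooden rack 70 (x) x 172 (y) x 40 mm high, origin under its middle; three slots 22 (x) x 10 (y) mm in a row along y, 56 mm apart; the blades' width lies along the rack's x
- screwdriver: orange screwdriver 115 mm long, 26 mm thick, lying in the tray beside the sensor bracket (55 to 70 mm to its -x), along the tray's y; origin below its middle; leave alone
- dish: steel screw dish, 110 mm across, 28 mm high, on the bench; origin under its middle; leave alone
- chalk: blue 22 mm cube of cue chalk on the bench; origin under its middle; leave alone
Not all that is in view belongs to the job. There is more than one size of the gauge3; the job needs the smallest.

How it is judged:
By the outcome, as a careful person would: the job done as asked, in the order asked, and still so for the second after the job is handed in, with the robot touching nothing.
It also fails if it takes over 67 s, if anything falls off the work surface, if the arm or the gripper's body presses on something with over 40 N, if the wrist force passes 120 N, or if a joint passes its speed limit or range.

## Working session

There is one attempt and no reset: what is moved stays moved. The work goes in short steps, each a Python script; the robot and the scene stay as the last script left them, time stands still between calls to the robot, and variables do not carry over. Pictures are saved under pics/ and viewed, at most 10 in all, crops included, and the job is handed in when it is done.

```bash
mkdir -p pics; ls; cat > h.py <<'E'
import numpy as np, cv2
from bench import manip, effector, viewer
from scipy.spatial.transform import Rotation as R
def cal(n): return viewer.get_calibration(n)
def snap(n,f=None):
    c=cal(n); im=viewer.get_image(n)
    if f: cv2.imwrite(f,cv2.cvtColor(im,cv2.COLOR_RGB2BGR))
    return im,c
E
python3 - <<'E'
from h import *
ims=[]
for n in("side","top","wrist"):
    im,c=snap(n,f"pics/{n}0.png"); print(n,c)
print(manip.current_tcp_rot(),manip.current_tool_pos(),manip.current_clock(),manip.grip_depth)
E
```

```text
pics
side {'vfov': 53.14534461618355, 'cx': 287.5406810433984, 'cy': 206.7030717572873, 'eye': array([ 0.16489131, -0.62130187,  0.55512119]), 'attitude': array([ 0.84333928, -0.30438274,  0.14890592, -0.41708156])}
top {'vfov': 46.97311619746253, 'cx': 273.31977593115744, 'cy': 216.23039820967742, 'eye': array([ 0.42326925, -0.14673077,  1.06639413]), 'attitude': array([-0.70287017,  0.70804471, -0.04972515,  0.04662203])}
wrist {'vfov': 68.65649412018901, 'cx': 280.6126401688627, 'cy': 207.2408011661581, 'eye': array([0.11554837, 0.64409392, 0.38576159]), 'attitude': array([0.79634553, 0.58569383, 0.08899172, 0.12197135])}
[ 1.50303952e-01  9.88639558e-01 -7.23463945e-04 -1.54617469e-04] [0.19305578 0.62012119 0.2259179 ] 0.15 0.0188
```

View pics/top0.png

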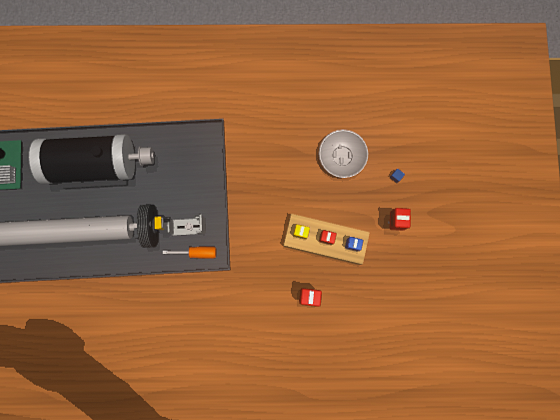

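View pics/side0.png

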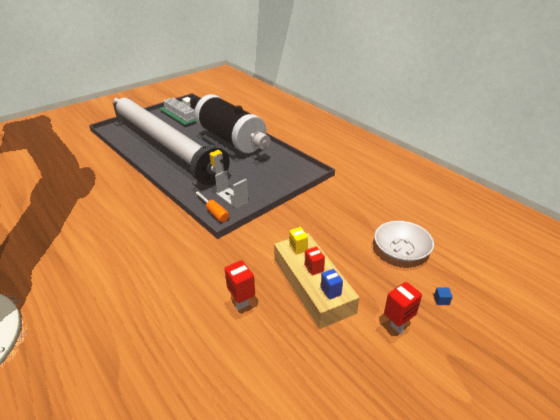

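The top view shows three red-handled feelers that could be taken for the right one:
- (328,237), in the rack between yellow (301,231) and blue (354,243).
- (401,218), standing loose on the bench and larger.
- (311,297), also loose on the bench and larger.

The one at (328,237) fits the description. The sensor is the yellow patch at (158,222), the tab is at about (200,224), and the pulley is at (148,226).

```bash
cat >> h.py <<'E'
def ray(c,uv,shape=(420,560)):
    f=shape[0]/2/np.tan(np.radians(c['vfov'])/2)
    d=np.array([(uv[0]-c['cx'])/f,(uv[1]-c['cy'])/f,1.0])
    return np.array(c['eye']),R.from_quat(c['attitude']).apply(d)
def onz(c,uv,z):
    e,d=ray(c,uv); return e+d*(z-e[2])/d[2]
def proj(c,p):
    f=210/np.tan(np.radians(c['vfov'])/2)
    q=R.from_quat(c['attitude']).inv().apply(np.array(p)-c['eye']); return q[:2]/q[2]*f+[c['cx'],c['cy']]
def blobs(im,col,amin=15):
    hsv=cv2.cvtColor(im,cv2.COLOR_RGB2HSV); h,s,v=[hsv[...,i].astype(int) for i in range(3)]
    m={'red':((h<4)|(h>175))&(s>190)&(v>90),'yellow':(h>=24)&(h<=34)&(s>170)&(v>110),'blue':(h>108)&(h<125)&(s>170)&(v>70)}[col]
    m=m.astype(np.uint8)
    cs,_=cv2.findContours(m,cv2.RETR_EXTERNAL,cv2.CHAIN_APPROX_NONE)
    out=[]
    for k in cs:
        if cv2.contourArea(k)>=amin: out.append((cv2.minAreaRect(k),cv2.contourArea(k)))
    return out
E
python3 - <<'E'
from h import *
np.set_printoptions(precision=4,suppress=True)
c=cal('top'); im=cv2.cvtColor(cv2.imread('pics/top0.png'),cv2.COLOR_BGR2RGB)
for col,z in(('red',.076),('yellow',.076),('blue',.076)):
    for r,a in blobs(im,col): print(col,np.round(r[0],1),np.round(r[1],1),round(r[2],1),a,onz(c,r[0],z))
for uv in((229,268),(223,121)): print('tray',onz(c,uv,.018))
print('sensor',onz(c,(158,222),.1),'tab',onz(c,(201,224),.064))
cw=cal('wrist'); tcp=manip.current_tool_pos(); Rt=R.from_quat(manip.current_tcp_rot())
print('cam in tool',Rt.inv().apply(cw['eye']-tcp),'axis in tool',(Rt.inv()*R.from_quat(cw['attitude'])).as_matrix(), 'tcp px',proj(cw,tcp))
E
```

```text
red [316.  297.5] [15.  8.] 90.0 86.5 [ 0.3926 -0.2367  0.076 ]
red [305.5 296.5] [15.  9.] 90.0 81.5 [ 0.3948 -0.2155  0.076 ]
red [332.4 237.3] [ 4.4 10. ] 9.5 31.0 [ 0.5145 -0.2727  0.076 ]
red [323.9 235.4] [ 5.3 10.7] 5.7 32.5 [ 0.5186 -0.2554  0.076 ]
red [401.9 222.3] [15.   8.8] 7.1 82.5 [ 0.5446 -0.4173  0.076 ]
red [402. 211.] [ 6. 14.] 90.0 67.5 [ 0.5682 -0.4185  0.076 ]
yellow [305.3 231.7] [ 5.7 10.7] 16.7 41.0 [ 0.5265 -0.2172  0.076 ]
yellow [297.  229.7] [ 5.3 10.2] 7.1 37.0 [ 0.5307 -0.2001  0.076 ]
yellow [157.5 222.5] [11.  5.] 90.0 16.5 [0.5478 0.0874 0.076 ]
tray [ 0.4551 -0.0554  0.018 ]
tray [ 0.7841 -0.0403  0.018 ]
sensor [0.5458 0.0808 0.1   ] tab [ 0.5455 -0.0006  0.064 ]
cam in tool [ 0.0812 -0.0003 -0.16  ] axis in tool [[-0.0009 -0.9544 -0.2986]
 [ 1.     -0.0011  0.0003]
 [-0.0006 -0.2986  0.9544]] tcp px [281.1472 258.8509]
```

View pics/wrist0.png

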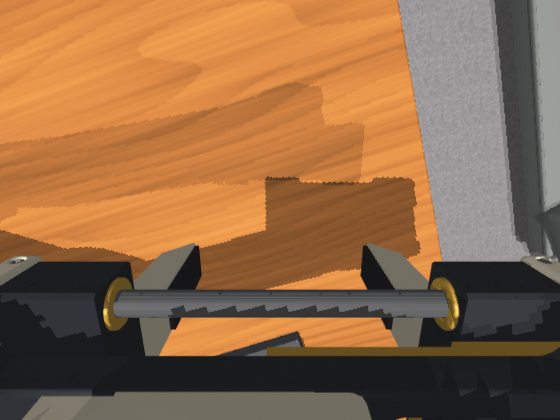

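The wrist view shows bare bench, with the fingers at columns about 170 and 390 and the TCP near (281,259). The area above row 250 is unobstructed. Next I'll look at the gap from close by, with the camera over it and the fingers out on the tab side.

```bash
cat >> h.py <<'E'
def down(phi): p=np.radians(phi)/2; return np.array([np.cos(p),np.sin(p),0,0])
E
python3 - <<'E'
from h import *
np.set_printoptions(precision=4,suppress=True)
for p,phi in(([.548,-.005,.15],92.6),([.517,-.264,.2],77.8),([.55,-.03,.05],92.6)):
    print(manip.solve_ik(p,down(phi)))
manip.move_pose([.548,-.005,.15],down(92.6))
im,c=snap('wrist','pics/gap1.png'); print(c, manip.current_clock(), manip.current_force())
cv2.imwrite('pics/gap1v.png',cv2.cvtColor(im,cv2.COLOR_RGB2BGR))
E
```

```text
[-0.1408  0.3794  0.1238  1.8943 -0.0598  0.8714  0.0582]
[-0.0081  0.4136  0.5569  1.7844 -0.2528  1.0151  0.4326]
[-0.0824  0.5351  0.1105  1.9393 -0.0905  0.6718  0.129 ]
{'vfov': 68.65649412018901, 'cx': 280.6126401688627, 'cy': 207.2408011661581, 'eye': array([0.5443, 0.0773, 0.3101]), 'attitude': array([0.9883, 0.0232, 0.0033, 0.1507])} 2.7583 [-0.0785  0.8285  1.0124]
```

View pics/gap1.png

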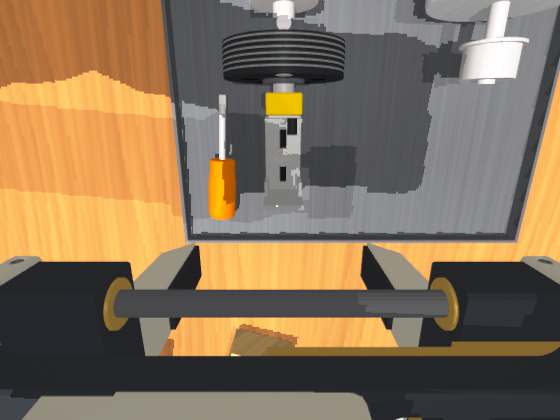

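The view shows the yellow sensor top at about columns 265–302, rows 93–115. The pulley rim ends near row 75–85, the tab's top edge is near row 207, and the screwdriver is at (222,185). I'll zoom in on the gap.

```bash
python3 - <<'E'
from h import *
im=cv2.imread('pics/gap1.png'); cv2.imwrite('pics/gap1z.png',cv2.resize(im[20:125,215:355],None,fx=5,fy=5,interpolation=cv2.INTER_NEAREST))
print([(r,im[r,270:298:9].tolist()) for r in range(68,98)])
E
```

```text
[(68, [[40, 38, 36], [50, 47, 44], [50, 47, 46], [42, 40, 38]]), (69, [[41, 39, 37], [48, 46, 43], [49, 46, 44], [41, 40, 38]]), (70, [[41, 39, 37], [49, 47, 45], [49, 46, 44], [41, 38, 38]]), (71, [[40, 38, 36], [49, 46, 44], [50, 47, 46], [41, 38, 38]]), (72, [[38, 35, 33], [45, 42, 41], [44, 42, 41], [39, 37, 36]]), (73, [[30, 28, 26], [72, 71, 72], [73, 74, 76], [31, 29, 27]]), (74, [[28, 26, 24], [124, 125, 129], [128, 131, 134], [28, 26, 24]]), (75, [[28, 26, 24], [110, 111, 114], [110, 111, 114], [29, 26, 25]]), (76, [[28, 26, 24], [66, 65, 65], [65, 65, 65], [27, 26, 25]]), (77, [[39, 38, 37], [49, 48, 47], [41, 39, 38], [42, 41, 39]]), (78, [[66, 64, 64], [81, 80, 79], [69, 67, 66], [69, 67, 65]]), (79, [[76, 74, 74], [81, 80, 79], [83, 80, 80], [78, 76, 74]]), (80, [[76, 73, 73], [81, 80, 78], [82, 80, 80], [80, 77, 74]]), (81, [[75, 73, 73], [78, 77, 76], [80, 77, 77], [78, 76, 73]]), (82, [[68, 67, 66], [85, 84, 84], [85, 84, 84], [70, 68, 65]]), (83, [[58, 56, 56], [132, 134, 137], [133, 134, 137], [59, 57, 55]]), (84, [[59, 57, 56], [170, 174, 179], [171, 173, 179], [63
[... 216 characters left out ...]
87]]), (88, [[73, 70, 68], [170, 174, 178], [170, 173, 179], [90, 88, 87]]), (89, [[74, 69, 68], [170, 174, 178], [170, 173, 179], [90, 88, 86]]), (90, [[74, 70, 69], [169, 173, 178], [169, 173, 179], [90, 88, 87]]), (91, [[70, 73, 75], [162, 171, 177], [161, 170, 177], [86, 91, 92]]), (92, [[47, 114, 140], [114, 165, 187], [113, 164, 188], [58, 123, 148]]), (93, [[0, 173, 222], [0, 176, 223], [0, 178, 225], [0, 176, 223]]), (94, [[0, 185, 230], [0, 189, 232], [0, 190, 234], [0, 189, 232]]), (95, [[0, 194, 236], [0, 195, 236], [0, 197, 239], [0, 197, 237]]), (96, [[0, 192, 235], [0, 194, 236], [0, 196, 239], [0, 195, 236]]), (97, [[0, 193, 235], [0, 192, 235], [0, 196, 238], [0, 194, 236]])]
```

View pics/gap1z.png

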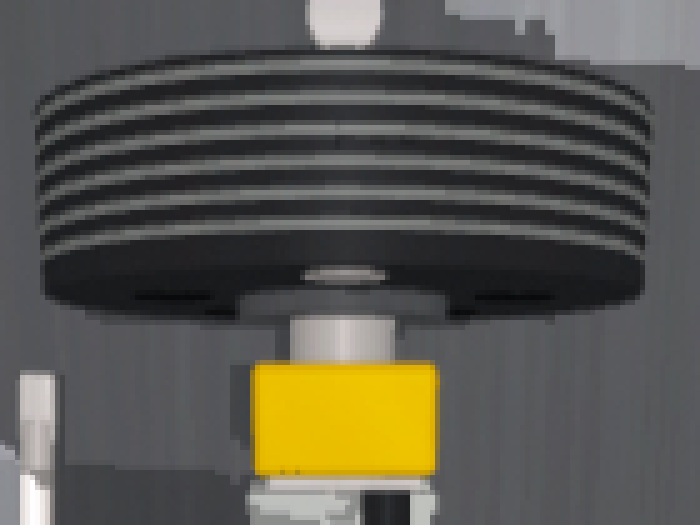

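The zoom shows the pulley face's top rim at original row 72.5, column 283. A hub boss lies below it at rows 77–82. The sensor's sensing edge is at row 92 and its rear edge at row 114.5.

```bash
python3 - <<'E'
from h import *
np.set_printoptions(precision=4,suppress=True)
# calibration at this pose (arm has not moved)
c=cal('wrist')
P=lambda uv,z:onz(c,uv,z)
f=P((283,72.4),.1); s1=P((265.4,92),.1); s2=P((302.6,92),.1); b=P((283.5,114.6),.1)
print('rim',f,'sens',s1,s2,'w',np.linalg.norm(s2-s1),'back',b,'thick',(s1+s2)[1]/2-b[1])
print('yaw sens',np.degrees(np.arctan2(*(s2-s1)[1::-1])), 'gap',f[1]-(s1+s2)[1]/2)
print('tab',P((283,207),.064)); 
for k in((177,100),(188,232),(186,200)):print('tray left lip',P(k,.018))
im=cv2.imread('pics/gap1.png')
g=cv2.cvtColor(im,cv2.COLOR_BGR2GRAY); print([(r,int(g[r,275]),int(g[r,292])) for r in range(196,216)])
# left and right extreme of yellow rows and pulley
hsv=cv2.cvtColor(im,cv2.COLOR_BGR2HSV);m=(hsv[...,0]>20)&(hsv[...,0]<35)&(hsv[...,1]>150)
for r in(94,100,106,112): w=np.where(m[r,240:330])[0]+240;print(r,w.min(),w.max())
E
```

```text
rim [0.5446 0.1005 0.1   ] sens [0.5339 0.0885 0.1   ] [0.5578 0.0896 0.1   ] w 0.023828446483419332 back [0.5462 0.0752 0.1   ] thick 0.01385993729518871
yaw sens 2.6720059307376984 gap 0.011524956253979132
tab [0.5498 0.0007 0.064 ]
tray left lip [0.4509 0.0824 0.018 ]
tray left lip [ 0.4552 -0.0448  0.018 ]
tray left lip [ 0.4547 -0.0108  0.018 ]
[(196, 123, 123), (197, 123, 123), (198, 123, 123), (199, 123, 123), (200, 123, 123), (201, 123, 123), (202, 123, 123), (203, 123, 123), (204, 123, 123), (205, 128, 128), (206, 134, 135), (207, 135, 135), (208, 135, 134), (209, 136, 135), (210, 138, 136), (211, 138, 142), (212, 138, 157), (213, 138, 157), (214, 143, 157), (215, 159, 158)]
94 265 302
100 265 302
106 265 302
112 266 301
```

The checks agree with the given sizes: sensor width 23.8 mm (24), thickness 13.9 mm (14), gap about 11.5 mm, yaw 2.6°. On to the rack.

```bash
python3 - <<'E'
from h import *
np.set_printoptions(precision=4,suppress=True)
manip.move_pose([.517,-.264,.17],down(77.8))
im,c=snap('wrist','pics/rack1.png'); print(manip.current_clock(),manip.current_tool_pos())
for col in('red','yellow','blue'):
    for r,a in blobs(im,col,30): print(col,np.round(r[0],1),np.round(r[1],1),round(r[2],1),a,onz(c,r[0],.076))
E
```

```text
3.8333 [ 0.518  -0.2611  0.1696]
red [347. 332.] [28. 46.] 90.0 982.0 [ 0.5552 -0.3998  0.076 ]
red [281.  207.5] [39. 26.] 90.0 953.5 [ 0.5183 -0.2601  0.076 ]
red [135.5 196.1] [54.2 59.2] 77.9 2258.5 [ 0.3987 -0.2241  0.076 ]
yellow [281.5 145. ] [38. 29.] 90.0 1028.5 [ 0.5298 -0.2081  0.076 ]
blue [278.5 250. ] [21. 12.] -0.0 103.5 [ 0.5077 -0.2989  0.076 ]
```

View pics/rack1.png

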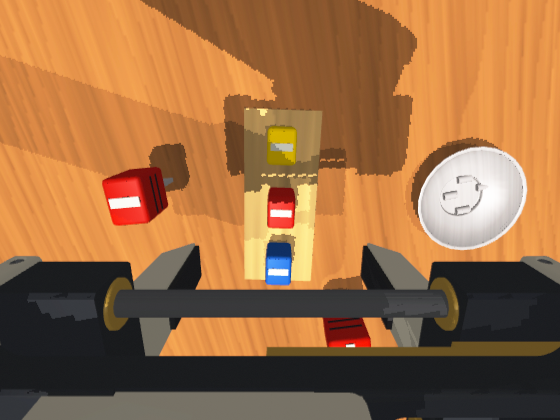

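The crop confirms the choice. The small red handle is in the middle slot with its label at (281,213), between yellow (282,147) and blue (278,272). The larger red ones are loose at (135,200) and (347,332). Now I'll grasp it.

```bash
python3 - <<'E'
from h import *
np.set_printoptions(precision=4,suppress=True)
im=cv2.cvtColor(cv2.imread('pics/rack1.png'),cv2.COLOR_BGR2RGB); c=cal('wrist')
hsv=cv2.cvtColor(im,cv2.COLOR_RGB2HSV)
L=[]
for (u,v) in((282,147),(281,213),(278,272)):
    w=hsv[v-14:v+14,u-14:u+14]; m=((w[...,1]<70)&(w[...,2]>120)).astype(np.uint8)
    mo=cv2.moments(m,True); p=(u-14+mo['m10']/mo['m00'],v-14+mo['m01']/mo['m00']); L.append(onz(c,p,.076)); print(p,mo['m00'],L[-1])
d=L[0]-L[2]; yaw=np.degrees(np.arctan2(d[1],d[0])); print('pitch',np.linalg.norm(d[:2])/2,yaw)
g=L[1]; phi=yaw
if abs(np.linalg.norm(d[:2])-.112)<.006:
    manip.servo_line([g[0],g[1],.09],down(phi)); print(manip.current_force(),manip.current_tool_pos())
    manip.servo_line([g[0],g[1],.045],down(phi),vel=.08); print(manip.current_force(),manip.current_tool_pos())
    effector.close(25); print(manip.current_finger_gap(),manip.current_gripper_force(),manip.current_force())
    manip.servo_line([g[0],g[1],.105],down(phi),vel=.1)
    print(manip.current_finger_gap(),manip.current_force(),manip.current_tool_pos(),manip.current_clock())
    im,c=snap('wrist','pics/held.png'); snap('side','pics/side1.png')
E
```

```text
(281.4313725490196, 146.98039215686273) 153.0 [ 0.5296 -0.2091  0.076 ]
(280.65972222222223, 212.95138888888889) 144.0 [ 0.5172 -0.2643  0.076 ]
(277.24375, 272.13125) 160.0 [ 0.5021 -0.3201  0.076 ]
pitch 0.05716476874857301 76.08578305459447
[ 0.2477 -0.4815  0.6335] [ 0.5178 -0.2641  0.0904]
[0.1699 0.1387 0.1746] [ 0.5171 -0.2644  0.0448]
0.02396593095343117 25.00000387430191 [ 0.6867 -0.313  -0.2578]
0.02383999248581213 [-0.6259  0.0965 -0.3954] [ 0.5169 -0.2641  0.1047] 7.0333
```

Grasped: the finger gap reads 23.9 mm against a 24 mm handle. Next I carry it to the gap and lower it under force watch.

```bash
python3 - <<'E'
from h import *
np.set_printoptions(precision=4,suppress=True)
q=down(92.6); X,Y=.5455,.0944
p=manip.current_tool_pos(); manip.servo_line([p[0],p[1],.16],vel=.15)
manip.move_pose([X,Y,.155],q); manip.sleep(.2)
f0=manip.current_force(); print(f0,manip.current_tool_pos(),manip.current_clock())
snap('side','pics/side2.png')
ok=True
for z in np.arange(.145,.1079,-.006):
    manip.servo_line([X,Y,z],q,vel=.06); f=manip.current_force()-f0
    if abs(f).max()>3: ok=False; break
print(ok,z,f)
if ok:
    for z in np.arange(.1075,.1025,-.0005):
        manip.servo_line([X,Y,z],q,vel=.02); f=manip.current_force()-f0
        if f[2]>2: break
    print(z,f,manip.current_tool_pos())
print(manip.current_clock(),manip.current_finger_gap())
a=cv2.imread('pics/side2.png')[100:260,120:320]; snap('side','pics/side3.png'); b=cv2.imread('pics/side3.png')[100:260,120:320]
cv2.imwrite('pics/s23.png',cv2.resize(np.hstack([a,b]),None,fx=2,fy=2,interpolation=cv2.INTER_CUBIC))
E
```

```text
[-0.0008  0.1601 -0.4341] [0.5458 0.0927 0.155 ] 9.2
True 0.10899999999999996 [-0.2034  0.4239  0.1062]
0.1045 [-1.6799 -0.5728  5.1409] [0.5455 0.0944 0.1049]
12.8167 0.023667346336579593
```

View pics/s23.png

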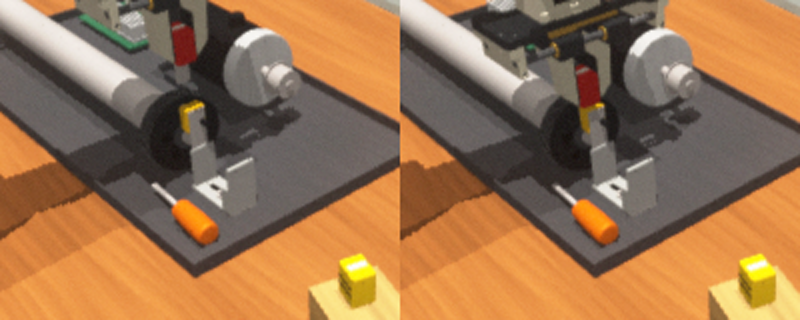

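Left panel: the blade hangs above the gap. Right panel: the handle rests on the yellow sensor at (590,95), and z matches the prediction. I'll release, check, and approach the tab from outside with the fingers shut.

```bash
python3 - <<'E'
from h import *
np.set_printoptions(precision=4,suppress=True)
q=down(92.6); ty=np.array([-.0454,.999,0]); tab=np.array([.5500,-.0009,0])
effector.open_jaws(); p=manip.current_tool_pos()
manip.servo_line([p[0],p[1],.19],q,vel=.15)
S=tab-.035*ty
manip.servo_line([S[0],S[1],.16],q,vel=.2)
effector.close(10); 
im,c=snap('wrist','pics/gap2.png')
for r,a in blobs(im,'red',30): print('red',r,a,onz(c,r[0],.136))
cv2.imwrite('pics/gap2z.png',cv2.resize(cv2.imread('pics/gap2.png')[20:320,150:420],(720,800))[:600])
print(manip.current_clock(),manip.current_tool_pos(),manip.current_finger_gap())
E
```

```text
red ((132.5, 343.0), (4.0, 29.0), 90.0) 71.5 [ 0.4473 -0.1207  0.136 ]
red ((280.0, 26.0), (52.0, 44.0), 90.0) 2211.5 [0.5456 0.0879 0.136 ]
17.05 [ 0.5516 -0.0359  0.16  ] 0.000141568014235739
```

View pics/gap2z.png

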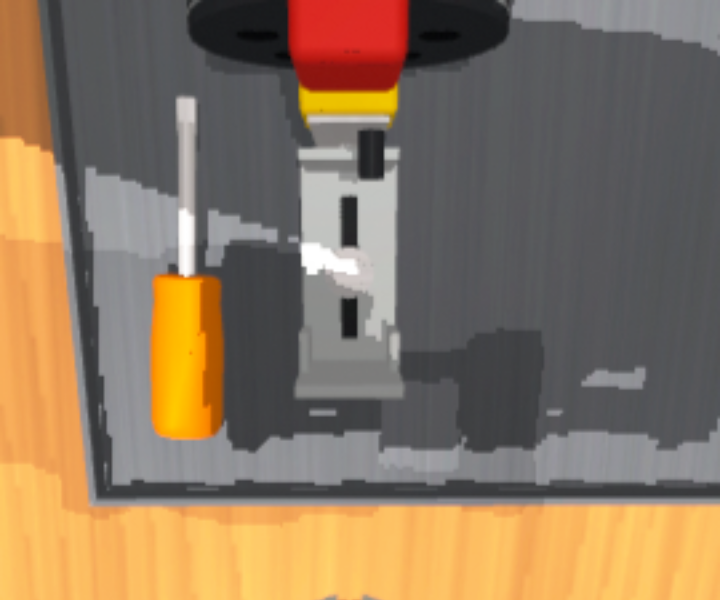

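The feeler stands on the sensor, its red handle at crop (348,40) and the sensor at (348,105). The tab edge is at crop row about 375, with clear space outside it. Now I push gently.

```bash
cat > push.py <<'E'
from h import *
import sys
np.set_printoptions(precision=3,suppress=True)
q=down(92.6); ty=np.array([-.0454,.999,0]); tab=np.array([.5500,-.0009,0])
Z=np.array([0,0,.045])
def F(f0): return -float((manip.current_force()-f0)@ty)
def S(): return float((manip.current_tool_pos()-tab)@ty)*1e3
def go(s,vel=.02): manip.servo_line(tab+s*1e-3*ty+Z,q,vel=vel)
E
python3 - <<'E'
from push import *
go(-35,.15); manip.sleep(.2); f0=manip.current_force(); np.save('f0.npy',f0)
go(-14,.06); print('free',F(f0),S(),manip.current_clock())
s=-14
while s<0:
    s+=.5; go(s); 
    if F(f0)>1.5: break
print('contact',s,S(),F(f0))
log=[]; s1=s+6
while s<s1:
    s+=.4; go(s); f=F(f0); log.append((round(s,2),round(S(),2),round(f,2)))
    if f>12: break
print(log, manip.current_clock())
E
```

```text
free -0.15411350065871537 -13.322750740004109 18.6667
contact -10.0 -10.668689522710372 2.3314761651614346
[(-9.6, -10.62, 3.96), (-9.2, -10.62, 4.89), (-8.8, -10.51, 5.89), (-8.4, -10.27, 5.92), (-8.0, -9.92, 6.85), (-7.6, -9.52, 6.26), (-7.2, -9.11, 6.74), (-6.8, -8.75, 5.66), (-6.4, -8.37, 6.54), (-6.0, -7.94, 5.77), (-5.6, -7.52, 5.82), (-5.2, -7.11, 6.59), (-4.8, -6.74, 5.41), (-4.4, -6.34, 6.5), (-4.0, -5.9, 6.18)] 24.4167
```

```bash
python3 - <<'E'
from push import *
f0=np.load('f0.npy'); s=-4.0
def meas():
    fs=[];ss=[]
    for _ in range(4): manip.sleep(.02); fs.append(F(f0)); ss.append(S())
    return np.mean(fs),np.mean(ss)
log=[]
while s<6:
    s+=.4 if S()<-3.4 else .25
    go(s,.03); f,y=meas(); log.append((round(s,2),round(y,2),round(f,2)))
    if f>9.3: break
print(log,manip.current_clock())
E
```

```text
[(-3.6, np.float64(-5.52), np.float64(5.89)), (-3.2, np.float64(-5.12), np.float64(6.54)), (-2.8, np.float64(-4.72), np.float64(6.56)), (-2.4, np.float64(-4.33), np.float64(6.14)), (-2.0, np.float64(-3.91), np.float64(6.41)), (-1.6, np.float64(-3.51), np.float64(6.39)), (-1.2, np.float64(-3.12), np.float64(6.28)), (-0.95, np.float64(-2.89), np.float64(6.23)), (-0.7, np.float64(-2.65), np.float64(6.41)), (-0.45, np.float64(-2.4), np.float64(5.99)), (-0.2, np.float64(-2.17), np.float64(6.26)), (0.05, np.float64(-2.05), np.float64(6.24)), (0.3, np.float64(-1.97), np.float64(6.43)), (0.55, np.float64(-1.94), np.float64(7.58)), (0.8, np.float64(-1.88), np.float64(7.67)), (1.05, np.float64(-1.83), np.float64(8.31)), (1.3, np.float64(-1.77), np.float64(8.36)), (1.55, np.float64(-1.73), np.float64(8.61)), (1.8, np.float64(-1.64), np.float64(8.82)), (2.05, np.float64(-1.62), np.float64(9.47))] 30.75
```

```bash
python3 - <<'E'
from push import *
f0=np.load('f0.npy')
def meas():
    fs=[];ss=[]
    for _ in range(6): manip.sleep(.02); fs.append(F(f0)); ss.append(S())
    return np.mean(fs),np.mean(ss)
for s in(2.3,2.5):
    go(s,.03); f,y=meas(); print(s,y,f)
    if f>10.3: break
go(-6,.05); print('off',F(f0),S())
go(-20,.15); manip.sleep(.1); print('f0 drift',F(f0))
p=manip.current_tool_pos(); manip.servo_line([p[0],p[1],.17],q,vel=.25); effector.open_jaws()
im,c=snap('wrist','pics/gap3.png')
for r,a in blobs(im,'red',200): print('red',r,a)
print(manip.current_clock())
cv2.imwrite('pics/gap3z.png',cv2.resize(cv2.imread('pics/gap3.png')[0:150,200:400],(800,600)))
E
```

```text
2.3 -1.5534813387026862 10.508376846483571
off -1.1877711784382192 -5.046501537145761
f0 drift -0.6473487152034398
red ((279.9999694824219, 41.999996185302734), (61.99999237060547, 41.99999237060547), 90.0) 2474.0
33.925
```

View pics/gap3z.png

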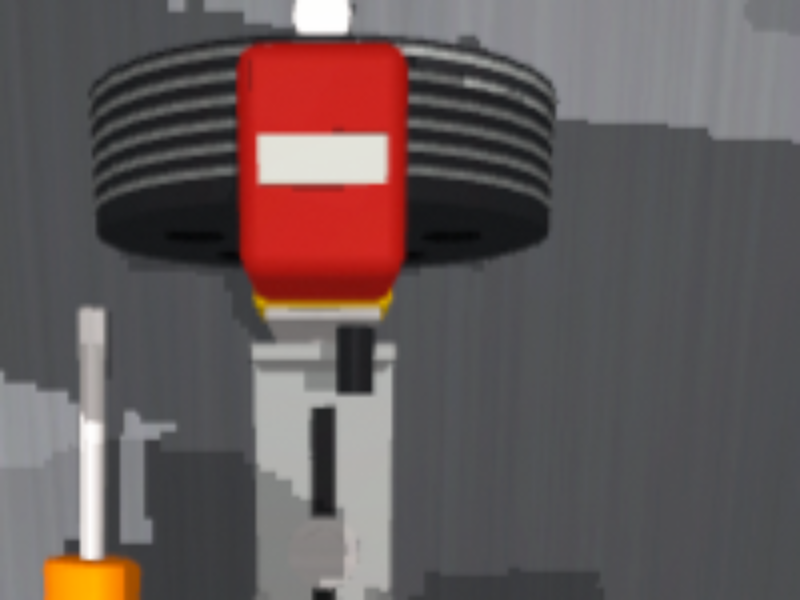

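The feeler is upright, nipped between the sensor and the pulley, with its label at px (280.5,39.5). Now I take the handle, draw it up 10 mm and slide it back.

```bash
python3 - <<'E'
from push import *
c=cal('wrist'); g=onz(c,(280.5,39.6),.136); print('label',g, manip.current_tool_pos())
X,Y=g[0],g[1]
assert abs(X-.5453)<.003 and abs(Y-.099)<.004
p=manip.current_tool_pos()
manip.servo_line([p[0],p[1],.19],q,vel=.2)
manip.servo_line([X,Y,.19],q,vel=.15)
manip.servo_line([X,Y,.12],q,vel=.12); 
manip.servo_line([X,Y,.105],q,vel=.05); manip.sleep(.15)
f0=manip.current_force(); print('pre',f0,manip.current_tool_pos())
effector.close(20); manip.sleep(.1); p0=manip.current_tool_pos(); print('grip',manip.current_finger_gap(),manip.current_force()-f0,p0,manip.current_clock())
for k in range(1,8):
    manip.servo_line([X,Y,.105+.0015*k],q,vel=.015); d=manip.current_tool_pos()
    print((d[2]-p0[2])*1e3,manip.current_force()-f0)
print(manip.current_clock(),manip.current_finger_gap())
E
```

```text
label [0.545 0.099 0.136] [ 0.551 -0.02   0.17 ]
pre [0.234 0.173 0.492] [0.546 0.099 0.105]
grip 0.02386568364359855 [-0.755 -0.233 -0.695] [0.545 0.099 0.105] 37.6167
1.172321785391936 [-0.353  0.182 -2.986]
2.712100839323037 [-0.323 -0.178 -5.087]
4.389527129233032 [-2.448  0.04  -3.91 ]
6.081178137787205 [-2.594 -0.497 -3.687]
7.686692709879719 [-1.382 -0.361 -2.729]
9.228194087118988 [-1.9   -0.261 -2.764]
10.725806288118756 [-1.09  -0.29  -2.798]
39.3667 0.023794553516115074
```

It moves with a steady light drag of about 2.5 N net of weight. Now I slide it back home.

```bash
python3 - <<'E'
from push import *
X,Y=.545,.099
p=manip.current_tool_pos(); print(p)
z=.1155; f=None
fb=np.array([0.234,0.173,0.492])
while z>.1020:
    z-=.0015 if z>.108 else .0004
    manip.servo_line([.5452,.0990,z],q,vel=.015); f=manip.current_force()-fb; d=manip.current_tool_pos()
    print(round(z*1e3,1),d*1e3,f)
    if f[2]>6.5: break
print(manip.current_clock())
E
```

```text
[0.546 0.099 0.116]
114.0 [546.139  99.459 114.734] [-1.014  1.276  1.524]
112.5 [546.301  99.422 113.083] [0.601 2.399 2.977]
111.0 [545.877  99.414 111.145] [1.431 2.774 1.981]
109.5 [545.244  99.342 109.294] [1.921 3.497 1.121]
108.0 [544.809  99.334 107.632] [ 1.324  3.877 -0.16 ]
107.6 [544.817  99.253 107.388] [-0.044  3.012 -0.224]
107.2 [544.84   99.232 107.085] [-0.479  4.724  0.771]
106.8 [544.933  99.192 106.748] [-0.91   4.211  2.285]
106.4 [545.046  99.196 106.385] [-1.505  4.85   1.968]
106.0 [545.167  99.17  106.025] [-0.791  4.885  1.634]
105.6 [545.257  99.193 105.679] [-1.184  4.807  1.313]
105.2 [545.289  99.192 105.285] [-0.225  5.02   0.942]
104.8 [545.39   99.181 104.994] [-0.662  4.617  2.885]
104.4 [545.333  99.189 104.929] [-2.457  4.738  5.115]
104.0 [545.409  99.203 104.936] [-3.277  4.512  8.846]
43.125
```

It is home at z = 104.9 mm, the same as when first seated, so it did not slip in the fingers. A lateral load (Fy about 4.7 N) built up toward the sensor, so I'll relax that first, then recheck the drag with a short draw.

```bash
python3 - <<'E'
from push import *
fb=np.array([0.234,0.173,0.492]); X,Y,z=.5452,.0990,.1046
def rd():
    a=[]
    for _ in range(4): manip.sleep(.02); a.append(manip.current_force()-fb)
    return np.mean(a,0)
def st(): 
    manip.servo_line([X,Y,z],q,vel=.015); f=rd(); print(np.round([X*1e3,Y*1e3,z*1e3],1),manip.current_tool_pos()*1e3,f); return f
while Y<.1015:
    Y+=.0004; f=st()
    if f[1]<.8: break
for dz in(.0015,.003,.0045): z=.1048+dz; f=st()
print(manip.current_clock())
E
```

```text
[545.2  99.4 104.6] [545.379  99.354 104.955] [-1.853  4.13   5.592]
[545.2  99.8 104.6] [545.363  99.348 104.952] [-2.146  3.416  5.55 ]
[545.2 100.2 104.6] [545.34   99.363 104.931] [-2.075  2.653  5.954]
[545.2 100.6 104.6] [545.371  99.397 104.957] [-2.365  1.515  6.208]
[545.2 101.  104.6] [545.362  99.404 104.926] [-2.313  0.854  6.109]
[545.2 101.4 104.6] [545.349  99.404 104.938] [-2.058  0.326  6.661]
[545.2 101.4 106.3] [544.997  99.504 105.836] [-0.147 -2.337 -1.228]
[545.2 101.4 107.8] [544.586  99.532 106.976] [ 1.15  -5.74  -7.018]
[545.2 101.4 109.3] [544.211  99.523 108.334] [ 0.919 -5.761 -7.32 ]
45.9917
```

```bash
python3 - <<'E'
from push import *
fb=np.array([0.234,0.173,0.492]); X,Y,z=.5452,.1010,.1093
def rd():
    a=[]
    for _ in range(3): manip.sleep(.02); a.append(manip.current_force()-fb)
    return np.mean(a,0)
def st(): 
    manip.servo_line([X,Y,z],q,vel=.02); f=rd(); print(np.round([Y*1e3,z*1e3],1),manip.current_tool_pos()*1e3,f); return f
while Y>.0985:
    Y-=.0006; f=st()
    if f[1]>-1.2: break
z+=.002; f=st(); z+=.002; f=st()
while z>.1043:
    z-=.002 if z>.108 else .0008
    f=st(); Y+=np.clip(f[1]*.0003,-.0006,.0006)
    if f[2]>6: break
print(manip.current_clock())
E
```

```text
[100.4 109.3] [544.236  99.475 108.473] [  0.11   -4.998 -10.391]
[ 99.8 109.3] [544.342  99.481 108.925] [-2.025 -4.617 -9.243]
[ 99.2 109.3] [544.559  99.47  109.196] [-3.531 -3.985 -7.509]
[ 98.6 109.3] [545.005  99.424 109.513] [-4.365 -1.248 -5.011]
[ 98.  109.3] [545.908  99.344 109.904] [-4.059  2.28  -2.547]
[ 98.  111.3] [546.588  99.223 112.253] [-0.979  4.402 -0.869]
[ 98.  113.3] [546.199  99.141 113.975] [-1.032  4.515 -1.169]
[ 98.  111.3] [546.767  99.192 112.253] [-0.41   5.506 -0.449]
[ 98.6 109.3] [546.981  99.27  110.227] [1.751 5.078 1.404]
[ 99.2 107.3] [546.103  99.334 107.623] [1.977 3.992 0.474]
[ 99.8 106.5] [545.444  99.394 106.531] [1.659 2.358 0.799]
[100.4 105.7] [545.218  99.422 105.69 ] [ 1.359 -0.74   3.167]
[100.2 104.9] [545.127  99.442 104.955] [ 0.827 -1.541  4.29 ]
[ 99.7 104.1] [545.156  99.437 104.879] [-1.448 -0.614 10.037]
50.2083
```

```bash
python3 - <<'E'
from push import *
manip.servo_line([.5452,.0999,.1049],q,vel=.02)
effector.open_jaws(); p=manip.current_tool_pos()
manip.servo_line([p[0],p[1],.165],q,vel=.2)
snap('side','pics/side4.png'); im,c=snap('wrist','pics/w4.png')
print(manip.current_clock())
a=cv2.imread('pics/side4.png')[100:240,140:300]
cv2.imwrite('pics/s4.png',cv2.resize(np.hstack([a,cv2.imread('pics/w4.png')[130:270,200:360]]),None,fx=2.5,fy=2.5,interpolation=cv2.INTER_CUBIC))
E
```

```text
52.175
```

View pics/s4.png

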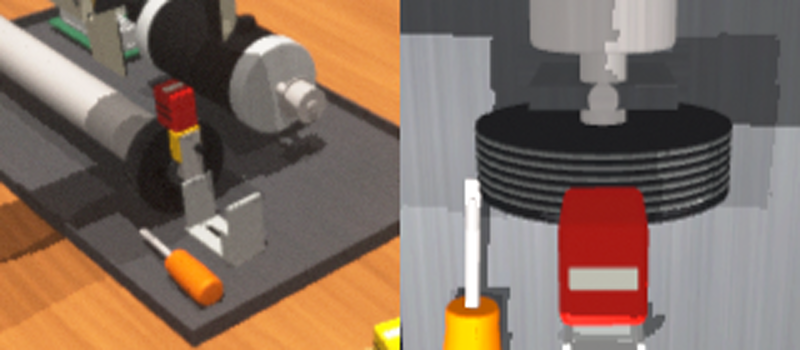

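The feeler stands upright on the sensor, handle at (175,105) in the side panel and label at (603,278) in the wrist panel. There is time to check that the bracket held its place: I'll touch the tab below its slip force.

```bash
python3 - <<'E'
from push import *
b=tab-.018*ty
manip.servo_line([b[0],b[1],.165],q,vel=.25); effector.close(10)
go(-18,.2); manip.sleep(.1); f0=manip.current_force(); np.save('f1.npy',f0)
go(-5,.06); print(F(f0),S(),manip.current_clock())
s=-4
while s<0.3 and manip.current_clock()<60.5:
    s+=.6; go(s,.03); f=np.mean([F(f0),(manip.sleep(.02),F(f0))[1]]); print(round(s,1),round(S(),3),round(f,2))
    if f>4.6: break
print(manip.current_clock())
E
```

```text
-0.3969553615217128 -3.9255051502540326 55.45
-3.4 -3.483 -0.72
-2.8 -2.883 -0.53
-2.2 -2.168 0.4
-1.6 -1.693 0.16
-1.0 -1.663 3.09
-0.4 -1.616 5.49
57.05
```

The tab is where I left it (contact at −1.62 to −1.66 against −1.55 mm under full push), so the bracket held and the nip is kept. I'll back off and hand in.

```bash
python3 - <<'E'
from push import *
go(-20,.1); p=manip.current_tool_pos(); manip.servo_line([p[0],p[1],.15],q,vel=.2)
print(manip.current_clock()); print(manip.hand_in())
E
```

```text
58.075
the job is handed in; nothing more can be done
None
```

The 3 mm feeler is standing nipped in the sensor gap at an estimated 4 N (good fit is 3 to 6 N). I drew it up 10 mm with a light drag, slid it fully home, and handed the job in at 58 s with the robot clear.

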